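Uncover a gear and hold the loupe over it at the focal mark

ROBOT

A 6-joint arm with a two-finger parallel gripper is mounted at the origin on the work surface. World frame = base frame: x ahead of the robot, y to its left, z up, the work surface at z = 0. Lengths are in mm, angles in degrees, forces in N, time in s.
With the tool pointing down it reaches from about 225 to 875 mm from the base axis. Payload 3.4 kg.
Tool frame: the origin (TCP) lies midway between the tips of the shut fingers; the grasp point (between the pads) lies 19 mm behind it; z points along the fingers, y is the line along which they close (so a half turn about z gives the same grasp; the last joint's range is limited). The gripper opens to 85 mm and grips with 20 to 120 N. Pads are 22 mm wide; open, the fingers measure 114 mm over their backs; the gripper's body (76 mm by 85 mm) begins 54 mm behind the grasp point. The pads swing forward as they close: fully open they stand 13 mm farther back than shut.
Start: joints at [-81.589, 15.808, 86.224, -0, 77.962, -6.933], TCP at [152.149, -554.539, 231.328] pointing down, gripper open.
Joint ranges: [-165.64, 165.64], [-43.16, 119.46], [12.63, 154.43], [-67.54, 247.53], [6.08, 155.33], [-154.97, 154.97]. Speed limits (degrees/s): [147.25, 147.25, 180, 180, 180, 180].

INTERFACE

Orientations are given as a 3x3 rotation matrix whose columns are the frame's x, y, z axes.
In Python, from plant import env gives the robot as it stands.
- The arm moves only by the shell command python3 -m jog 'ROWS' [FORCE]. ROWS is JSON, a list of rows, each a list of 5 numbers: the opening, from 0 (shut) to 1 (fully open), then the shift along the world's x, y, z in mm, then the turn about the world's z in rad. A call has 1 to 8 rows; each row shifts and turns the commanded pose from where the row before left it; what a row does not reach is not made up. A row lasts 1/12 s, in which the tool goes at most 41.7 mm and 7.16 degrees, less where a joint would pass 70% of its speed; a pose out of reach is approached as far as the arm can. A call is refused whole if a number of a shift passes 41.7 or a number of a turn 0.125, either way. A call with a gripper value outside its range is refused whole. The fingers move at their own pace and stop on an object; FORCE is the grip in N (left out, the last holds). Time passes only in rows, so rows that do not move let the fingers close. It gives the time, the measured TCP pose, the force and the opening at its end, in the units of the state.
- env.observe(): the state, without advancing time (a new reading comes with each control period).
- env.get_image(name): name is "side" or "top" or "wrist"; returns a dict with "img" (420x560x3 uint8, red, green, blue), "depth" (420x560 float32, mm along the optical axis (not along the pixel's ray), 0 where there is no reading), "fx", "fy", "cx", "cy" (pixels), "k1" (the pictures are not rectified: a ray, as slopes to the right and down, at radius r is drawn at 1 + k1 r^2 times it, then the intrinsics apply), "extrinsics" (4x4, takes a point from camera to world coordinates). Camera axes: x right, y up, looking along -z (the intrinsics and any distortion apply to the point x, -y, -z); pixel columns grow to the right and rows downward; lengths in mm; the calibration is good to about 2 mm. A picture is of the moment at which its call begins.
- env.close_job(): hands the job in, once; it reports no verdict.
The state is a dict: "time_s": time; "joint_pos": joint angles; "qd": joint speeds; "tau": joint torques, N m; "eef_pos": TCP position; "tcp_rot": TCP orientation; "ft_force": force on the tool from outside, world axes, zero at the start; "wrist_torque": the same for the moment, N m; "width": opening from 0.0 (shut) to 1.0 (fully open).
Only numpy, scipy, OpenCV 4.12 (cv2) and the standard library are available. Lean on these libraries where they do the work, as an engineer would, in place of code of your own. Each camera call takes 0.05 s, during which the arm holds its last target. There are 200 camera calls.

TASK

Lift the blue dust cover off the gear on the inspection stand and set it down gently, mouth down as it was, in the middle of the round black mat. Then pick up the loupe by its green handle and hold it centred over the gear, level, right side up and still, with the lens at the height that the orange pointer marks; finish while still holding it there, touching nothing else with it. Leave the gear, the pointer and everything else on the bench as they are.

Things in the scene. Friction and masses are not known exactly. Their poses are not given: they have to be found in the camera images.
- stand: grey fixed inspection stand: square plate 100 x 100 mm, 12 mm thick; a beam 34 mm wide, same thickness, runs along the stand's +x (roughly away from the robot) to an upright post, 12 mm across, 125 mm from the plate's centre, top 218 mm above the bench. Origin: centre of the square plate's underside, on the bench; z up
- gear: steel gear wheel, 53 mm across the teeth, 18 mm tall, 150 g, lying flat on the stand's square plate (its underside 12 mm above the bench), loosely located by a 12.4 mm centre pin in its 17 mm bore; hidden under the blue cover at the start. Origin: centre of its underside
- cover: blue dust cover, a mouth-down cup with a black knob on top, standing on the stand's plate over the gear at the start. Cup 72 mm outside, 66 inside, 52 tall; knob an upright cylinder 24 mm across, 30 tall (82 mm overall); about 180 g. Origin: centre of its open underside, z up through the knob
- cover_knob (a point): middle of the cover's knob, on its axis, 67 mm above the cover's underside
- mat: round black rubber mat fixed on the bench, 110 mm across, 3 mm thick, to the left or right of the stand (opposite side from the loupe), where the cover is parked. Origin: centre of its underside; top at 3 mm
- loupe: hand loupe lying flat on the bench: green bar handle 95 mm long, 16 wide, 24 tall, with a lens in a dark ring 62 mm across, 14 tall, at its end, undersides flush; about 160 g. Origin: under the handle, 40 mm from its lens end, 55 mm from its free end; mass centre about 10 mm lensward of it: grip across the handle near there. x along the handle to the lens, y across, z up
- lens (a point): centre of the loupe's lens, 70 mm along x from the loupe's origin and 7 mm above its underside
- pointer_tip (a point): tip of the flat orange pointer (5 mm thick, 16 wide) on the stand's post, pointing to the gear; tip 89 mm from the plate's centre along the stand's +x. Its height (100 to 180 mm above the bench, varies) marks the height for the lens centre. Its black clamp, 24 mm across and 20 tall, stays put unless pushed hard along the post
- wrench: steel open-ended wrench about 180 mm long, lying flat at the right side; bystander
- spray_can: closed spray can, 60 mm across, 170 mm tall, bare metal with a yellow label, standing far left; bystander
- bearing: plain steel bearing ring lying flat, 52 mm outside, 24 mm inside, 16 mm tall, far left of the stand; bystander
- bolt_tray: open red tray, 110 x 150 mm, 35 mm tall, one divider, far right of the stand; bystander
- caliper: steel caliper with black slide, 200 mm long, 10 mm thick, lying flat at the left side; bystander
- gear_top (a point): centre of the gear's top face, on its axis, 18 mm above its underside
Mind the look-alikes: they are no part of the job. Leave any pink look-alike of the cover alone.

How it is judged:
By the outcome, as a careful person would: the job done as asked, in the order asked, and still so for the second after the job is handed in, while the arm keeps its last pose, push and grip.
It also fails if it takes over 64 s, if anything falls off the work surface, if the arm or the gripper's body presses on something with over 40 N, if the wrist force passes 120 N, or if a joint passes its speed limit or range.

## Working session

There is one attempt and no reset: what is moved stays moved. The work goes in short steps, Python scripts to look and compute and a shell command to move; the robot and the scene stay as the last step left them, time stands still between calls to the robot, and variables do not carry over. Pictures are saved under pics/ and viewed, on a budget of 10 in all, crops included, one or two more only if the job needs it, and the job is handed in when it is done.

```bash
ls; mkdir -p pics; cat > h.py <<'E'
import numpy as np, cv2, pickle
from plant import env
def grab(n):
    d=env.get_image(n); pickle.dump(d,open(f'{n}.pkl','wb')); return d
def load(n): return pickle.load(open(f'{n}.pkl','rb'))
def cloud(d):
    h,w=d['depth'].shape
    u,v=np.meshgrid(np.arange(w),np.arange(h))
    K=np.array([[d['fx'],0,d['cx']],[0,d['fy'],d['cy']],[0,0,1.]])
    p=cv2.undistortPoints(np.stack([u,v],-1).reshape(-1,1,2).astype(np.float64),K,np.array([d['k1'],0,0,0.])).reshape(h,w,2)
    z=d['depth'].astype(float)
    c=np.stack([p[...,0]*z,-p[...,1]*z,-z,np.ones_like(z)],-1)
    P=(c@np.array(d['extrinsics']).T)[...,:3]
    P[z==0]=np.nan
    return P
E
python3 - <<'E'
from h import *
a=[grab(n) for n in('top','side')]
for n,d in zip(('top','side'),a):
    cv2.imwrite(f'pics/{n}1.png',cv2.resize(d['img'][...,::-1],(784,588),interpolation=cv2.INTER_CUBIC))
    print(n,np.round(d['extrinsics'],2).tolist(),d['fx'],d['k1'])
print(env.observe())
E
```

```text
pics
top [[-0.01, 0.99, -0.16, 397.48], [-1.0, -0.01, 0.0, 18.89], [0.0, 0.16, 0.99, 1313.7], [0.0, 0.0, 0.0, 1.0]] 474.18632465753177 0.012795316677251114
side [[-0.78, 0.48, -0.4, -43.56], [-0.63, -0.61, 0.49, 784.45], [-0.01, 0.63, 0.78, 1328.72], [0.0, 0.0, 0.0, 1.0]] 504.0882360810719 -0.014912170867147136
{'time_s': 0.1, 'joint_pos': array([-8.15882827e+01,  1.58454610e+01,  8.62879587e+01, -1.63655058e-04,
        7.79635776e+01, -6.93295894e+00]), 'qd': array([-0.04204272, -0.10429322, -0.17205677, -0.06400725,  0.06111191,
       -0.00840314]), 'tau': array([ 1.25068527e-03, -4.17701161e+01, -2.46405262e+01, -1.60723522e-05,
        5.86381575e-03,  8.52701163e-06]), 'eef_pos': array([ 152.0812945 , -554.02879596,  230.5117236 ]), 'tcp_rot': array([[ 9.64351238e-01,  2.64625446e-01, -2.50413154e-04],
       [ 2.64625488e-01, -9.64349806e-01,  1.67430176e-03],
       [ 2.01576972e-04, -1.68088067e-03, -9.99998567e-01]]), 'ft_force': array([ 1.15150663, -0.49294722,  0.27345827]), 'wrist_torque': array([-0.04582545, -0.00406708, -0.01199376]), 'width': 0.999774788589917}
```

View pics/top1.png

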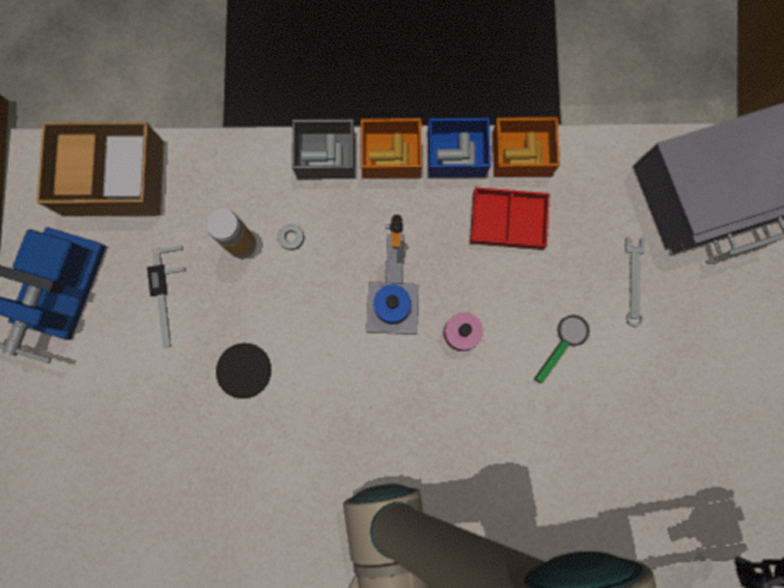

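View pics/side1.png

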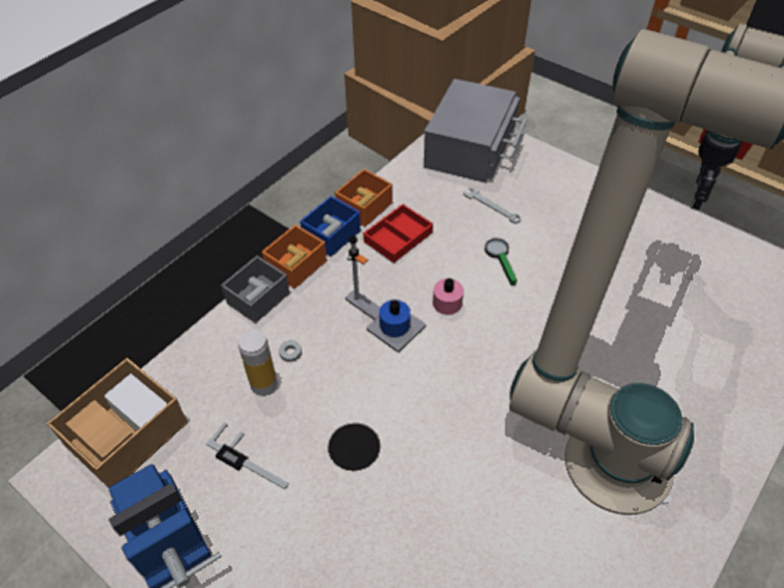

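Top view (784-wide pixels): the blue cover is on the stand at (392,303), with a pink look-alike on the bench at (463,331). The black mat is at (244,370). The loupe lens is at (573,331) with its handle end at (540,380), and the orange pointer is at (396,238). The blue cup on the square plate is the one meant. Next I'll measure these positions.

```bash
cat > m.py <<'E'
from h import *
def hsv(d): return cv2.cvtColor(d['img'],cv2.COLOR_RGB2HSV)
def st(name,P):
    P=P[np.isfinite(P).all(1)]; print(name,len(P),'med',np.round(np.median(P,0),1),'lo',np.round(np.percentile(P,2,0),1),'hi',np.round(np.percentile(P,98,0),1)); return P
if __name__=='__main__':
  for n in('top','side'):
    d=load(n);P=cloud(d);H=hsv(d);x,y,z=P[...,0],P[...,1],P[...,2];h,s,v=H[...,0],H[...,1],H[...,2]
    print(n)
    reg=(x>300)&(x<800)&(y>-420)&(y<450)
    blue=reg&(h>105)&(h<130)&(s>150)&(x<650)
    st('blue top',P[blue&(abs(z-64)<5)]); 
    cx,cy=np.median(P[blue&(abs(z-64)<5)],0)[:2]
    near=np.hypot(x-cx,y-cy)
    st('knob top',P[(near<30)&(abs(z-94)<4)])
    t=P[blue&(abs(z-64)<4)].astype(np.float32); print(' circ',cv2.minEnclosingCircle(t[:,:2].copy()))
    pl=P[(near<75)&(abs(z-12)<4)&(s<60)&(np.maximum(abs(x-cx),abs(y-cy))<65)].astype(np.float32)
    st('plate',pl); print(' rect',cv2.minAreaRect(pl[:,:2].copy()))
    st('beam',P[(abs(z-12)<4)&(x>cx+60)&(x<cx+115)&(abs(y-cy)<40)&(s<60)])
    st('post',P[(z>60)&(x>cx+100)&(x<cx+160)&(abs(y-cy)<40)])
    o=reg&(h>5)&(h<18)&(s>150)&(z>80)&(np.hypot(x-cx,y-cy)<160); q=st('pointer',P[o])
    print(' tip-most',np.round(q[np.argsort(q[:,0])[:6]],1).tolist())
    g=reg&(h>45)&(h<85)&(s>100)
    q=st('green',P[g&(z>15)]); print(' rect',cv2.minAreaRect(q[:,:2].astype(np.float32)))
    gx,gy=np.median(q,0)[:2]
    L=(np.hypot(x-gx,y-gy)<140)&(z>5)&(z<30)&~g&(s<90)
    q=st('lens',P[L]); print(' circ',cv2.minEnclosingCircle(q[:,:2].astype(np.float32)))
    mt=reg&(v<60)&(z<12)&(y>100)&(x<520)&(np.hypot(x-400,y-250)<150)
    q=st('mat',P[mt]); print(' circ',cv2.minEnclosingCircle(q[:,:2].astype(np.float32)))
    pk=reg&(h>150)&(s>60)&(z>30)&(x<600)
    st('pink',P[pk])
E
python3 m.py
```

```text
top
blue top 434 med [563.3   9.4  64.3] lo [534.  -20.1  59.9] hi [596.3  41.   68.4]
knob top 56 med [564.9  10.7  94.4] lo [554.9  -0.7  90.8] hi [575.3  19.8  97.6]
 circ ((565.4268188476562, 10.352052688598633), 34.77642822265625)
plate 650 med [549.4   7.5  12.1] lo [514.6 -40.8   8.2] hi [624.2  58.8  15.7]
 rect ((569.8152465820312, 8.786186218261719), (99.7307357788086, 114.9378890991211), 89.0141830444336)
beam 212 med [649.9   5.   12.1] lo [623.9 -11.7   8.3] hi [677.5  19.4  15.5]
post 158 med [683.1   3.9 177.4] lo [664.5  -8.5 164.5] hi [695.6  18.6 221.3]
pointer 60 med [665.2   2.7 169.9] lo [653.6  -3.6 165.1] hi [676.6   9.  173.9]
 tip-most [[653.1, 9.0, 173.6], [653.5, 6.6, 171.5], [653.8, 1.6, 169.9], [654.0, -0.9, 169.1], [654.0, 4.1, 169.0], [654.4, -3.4, 167.2]]
green 174 med [ 454.3 -298.1   24.4] lo [ 419.6 -326.    19.7] hi [ 491.6 -269.4   29.5]
 rect ((454.918701171875, -298.44305419921875), (14.392574310302734, 92.25270080566406), 51.88302993774414)
lens 754 med [ 503.9 -334.9    8. ] lo [ 342.8 -416.4    5. ] hi [ 573.3 -183.6   22.7]
 circ ((454.29663
[... 964 characters left out ...]
13.1, 85.3], [652.6, 8.0, 171.1], [653.1, 2.6, 170.6], [655.3, 9.6, 170.6], [655.7, -0.5, 170.8], [656.1, 3.9, 169.7]]
green 88 med [ 455.2 -294.8   24.2] lo [ 419.1 -324.2   17.1] hi [ 493.3 -264.9   30.8]
 rect ((461.9634094238281, -217.47019958496094), (211.0092010498047, 80.49639129638672), 85.20755004882812)
lens 640 med [ 484.8 -319.6    7.2] lo [ 336.4 -415.3    5.1] hi [ 579.4 -177.2   25.3]
 circ ((456.6434020996094, -297.27642822265625), 139.34231567382812)
mat 937 med [442.8 304.    4.1] lo [396.8 255.9  -2.1] hi [490.3 349.6   9.7]
 circ ((443.8688049316406, 303.0376281738281), 53.27147674560547)
pink 319 med [ 503.7 -115.2   52.2] lo [ 478.3 -155.    32.2] hi [543.2 -91.   81.8]
```

```bash
for i in 1 2 3; do python3 -m jog '[[1,17.2,23.5,0,0],[1,17.2,23.5,0,0],[1,17.2,23.5,0,0],[1,17.2,23.5,0,0],[1,17.2,23.5,0,0],[1,17.2,23.5,0,0],[1,17.2,23.5,0,0],[1,17.2,23.5,0,0]]' 60; done; python3 -m jog '[[1,0,0,0,0],[1,0,0,0,0]]'
python3 - <<'E'
from h import *
for n in('wrist','side'):
    d=grab(n);cv2.imwrite(f'pics/{n}2.png',d['img'][...,::-1])
o=env.observe();print(o['time_s'],o['eef_pos'],o['tcp_rot'].round(3).tolist())
E
```

```text
time_s: 0.77
eef_pos: [290.2, -365.0, 231.0]
tcp_rot: [[0.964, 0.264, -0.0], [0.264, -0.964, 0.001], [-0.0, -0.001, -1.0]]
ft_force: [0.4, -1.7, 0.0]
width: 1.0
time_s: 1.43
eef_pos: [427.7, -177.1, 231.1]
tcp_rot: [[0.964, 0.265, -0.0], [0.265, -0.964, 0.0], [-0.0, -0.0, -1.0]]
ft_force: [0.5, -0.4, -0.2]
width: 1.003
time_s: 2.1
eef_pos: [565.3, 10.9, 230.9]
tcp_rot: [[0.964, 0.265, -0.001], [0.265, -0.964, -0.0], [-0.001, -0.0, -1.0]]
ft_force: [1.3, -0.2, -0.5]
width: 0.997
time_s: 2.27
eef_pos: [565.1, 10.6, 230.5]
tcp_rot: [[0.964, 0.267, -0.002], [0.267, -0.964, -0.0], [-0.002, -0.0, -1.0]]
ft_force: [-0.7, -0.7, 0.0]
width: 1.0
2.3667 [564.18099577   9.08577531 230.79816556] [[0.964, 0.265, -0.002], [0.265, -0.964, -0.001], [-0.002, 0.0, -1.0]]
```

View pics/wrist2.png

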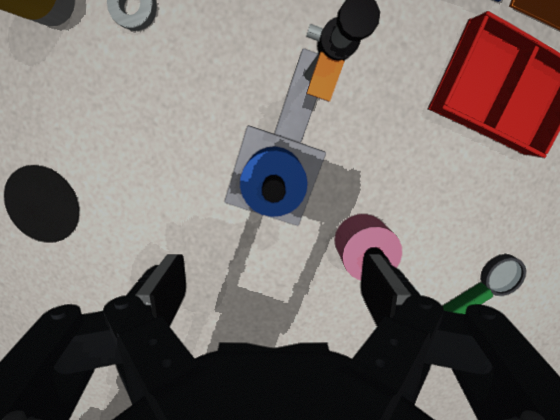

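The wrist view shows the blue cover at (273,185) on the grey plate, between the fingers. The orange pointer tip is at (322,98), its clamp at (340,37), and the pink look-alike is off to the side at (368,245). I'll check positions from the wrist depth.

```bash
cat > w.py <<'E'
from m import *
d=load('wrist');P=cloud(d);H=hsv(d);x,y,z=P[...,0],P[...,1],P[...,2];h,s,v=H[...,0],H[...,1],H[...,2]
b=(h>105)&(h<130)&(s>150)&(abs(z-64)<5)&(np.hypot(x-565,y-10)<60)
q=st('cup top',P[b]);print(cv2.minEnclosingCircle(q[:,:2].astype(np.float32)))
q=st('knob',P[(abs(z-94)<4)&(np.hypot(x-565,y-10)<30)]);print(cv2.minEnclosingCircle(q[:,:2].astype(np.float32)))
o=(h>5)&(h<18)&(s>150)&(z>140)&(np.hypot(x-665,y-5)<40)
q=st('pointer',P[o]);print(cv2.minAreaRect(q[:,:2].astype(np.float32)),np.round(q[np.argsort(q[:,0])[:5]],1).tolist())
pl=P[(abs(z-12)<4)&(s<60)&(np.hypot(x-565,y-10)<76)]
q=st('plate',pl)
st('bench',P[(abs(z)<8)&(x>480)&(x<600)&(y>70)&(y<120)])
E
python3 w.py
```

```text
cup top 2876 med [571.4  10.8  64.5] lo [535.6 -22.2  62.9] hi [599.3  41.6  66. ]
((567.264404296875, 9.758606910705566), 35.36601638793945)
knob 456 med [567.7  10.4  94.2] lo [ 5.575e+02 -1.000e-01  9.190e+01] hi [578.   20.8  95.6]
((567.2837524414062, 10.158771514892578), 11.708556175231934)
pointer 1054 med [666.    3.1 169.7] lo [653.3  -4.8 167.9] hi [678.2  10.6 171.5]
((666.334716796875, 2.7234268188476562), (16.06109046936035, 27.369308471679688), 87.41393280029297) [[652.5, -2.6, 170.7], [652.6, 1.5, 170.9], [652.6, -0.7, 170.0], [652.7, -3.3, 170.3], [652.7, -1.2, 170.8]]
plate 3360 med [598.6   9.3  12.5] lo [516.1 -40.7  10.6] hi [637.6  57.2  14.1]
bench 3650 med [5.438e+02 9.510e+01 5.000e-01] lo [483.   71.   -1.1] hi [597.9 118.9   2.1]
```

```bash
python3 -m jog '[[1,1,0,-25,0],[1,0,0,-25,0],[1,0,0,-25,0],[1,0,0,-25,0],[0.7,0,0,-25,0],[0.7,0,0,-20,0],[0.7,0,0,-10,0],[0.7,0,0,-5,0]]' 60; python3 -m jog '[[0.6,0,0,0,0],[0.5,0,0,0,0],[0.4,0,0,0,0],[0,0,0,0,0],[0,0,0,0,0],[0,0,0,0,0],[0,0,0,0,0],[0,0,0,0,0]]'
```

```text
time_s: 3.03
eef_pos: [564.3, 8.5, 69.9]
tcp_rot: [[0.965, 0.263, -0.003], [0.263, -0.965, -0.0], [-0.003, -0.001, -1.0]]
ft_force: [-0.4, -0.6, 0.5]
width: 0.7
time_s: 3.7
eef_pos: [566.9, 9.6, 72.7]
tcp_rot: [[0.964, 0.265, 0.003], [0.265, -0.964, -0.0], [0.003, 0.001, -1.0]]
ft_force: [-0.5, 0.9, 6.9]
width: 0.257
```

```bash
python3 -m jog '[[0,0,0,0,0],[0,0,0,2,0],[0,0,0,3,0],[0,0,0,5,0],[0,0,0,10,0],[0,0,0,15,0],[0,0,0,20,0],[0,0,0,20,0]]' 60; python3 -m jog '[[0,0,0,20,0],[0,0,0,20,0],[0,0,0,15,0],[0,0,0,0,0],[0,0,0,0,0]]'
python3 - <<'E'
from h import *
d=grab('side');cv2.imwrite('pics/side3.png',d['img'][...,::-1])
E
```

```text
time_s: 4.37
eef_pos: [565.5, 9.5, 147.2]
tcp_rot: [[0.964, 0.265, -0.001], [0.265, -0.964, -0.0], [-0.001, -0.0, -1.0]]
ft_force: [0.3, -0.5, -2.7]
width: 0.262
time_s: 4.78
eef_pos: [566.3, 9.4, 202.3]
tcp_rot: [[0.964, 0.265, 0.002], [0.265, -0.964, -0.0], [0.002, 0.001, -1.0]]
ft_force: [-0.1, 0.3, -1.6]
width: 0.256
```

View pics/side3.png

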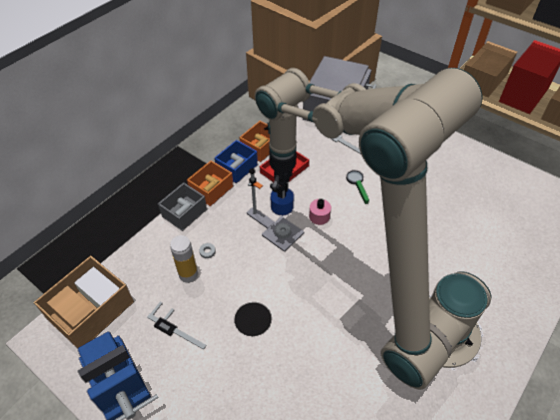

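The cover hangs level from the gripper at (282,202), and the gear is exposed on the plate at (283,231). Moving to the mat now.

```bash
python3 -m jog '[[0,-3,6,0,0],[0,-6,14,0,0],[0,-8,20,0,0],[0,-9,21,0,0],[0,-9,21,0,0],[0,-9,21,0,0],[0,-9,21,0,0],[0,-9,21,0,0]]'; python3 -m jog '[[0,-9,21,0,0],[0,-9,21,0,0],[0,-9,21,0,0],[0,-9,21,0,0],[0,-9,21,0,0],[0,-8,20,0,0],[0,-5,14,0,0],[0,-2.5,7,0,0]]'; python3 -m jog '[[0,0,0,-10,0],[0,0,0,-20,0],[0,0,0,-25,0],[0,0,0,-25,0],[0,0,0,-20,0],[0,0,0,-15,0],[0,0,0,-7,0],[0,0,0,-4,0]]';python3 -m jog '[[0,0,0,0,0],[0,0,0,0,0],[0,0,0,0,0]]'
python3 - <<'E'
from m import *
for n in('side','top'):
    d=grab(n);cv2.imwrite(f'pics/{n}4.png',d['img'][...,::-1])
    P=cloud(d);H=hsv(d);x,y,z=P[...,0],P[...,1],P[...,2];h,s,v=H[...,0],H[...,1],H[...,2]
    b=(h>105)&(h<130)&(s>150)&(np.hypot(x-443,y-302)<70)
    q=st(n+' blue',P[b]); 
    q=st('gear',P[(abs(z-30)<4)&(np.hypot(x-566,y-10)<45)&(s<90)])
    if len(q): print(cv2.minEnclosingCircle(q[:,:2].astype(np.float32)))
d=load('side');cv2.imwrite('pics/side4c.png',cv2.resize(d['img'][250:370,170:330,::-1],(640,480),interpolation=cv2.INTER_CUBIC))
E
```

```text
time_s: 5.5
eef_pos: [501.7, 156.4, 200.3]
tcp_rot: [[0.964, 0.265, -0.003], [0.265, -0.964, 0.0], [-0.003, -0.001, -1.0]]
ft_force: [0.3, 0.1, -1.0]
width: 0.259
time_s: 6.17
eef_pos: [440.8, 302.7, 200.3]
tcp_rot: [[0.964, 0.267, -0.003], [0.267, -0.964, 0.0], [-0.003, -0.001, -1.0]]
ft_force: [-0.3, -0.0, -0.8]
width: 0.254
time_s: 6.83
eef_pos: [442.4, 299.3, 73.5]
tcp_rot: [[0.965, 0.264, -0.003], [0.264, -0.965, -0.002], [-0.003, 0.001, -1.0]]
ft_force: [-0.3, -0.4, -1.9]
width: 0.258
time_s: 7.08
eef_pos: [444.3, 300.7, 76.3]
tcp_rot: [[0.964, 0.264, 0.002], [0.264, -0.964, 0.001], [0.002, -0.0, -1.0]]
ft_force: [0.2, 0.9, -2.3]
width: 0.256
side blue 450 med [426.9 317.4  64.6] lo [408.3 274.5   1.3] hi [464.1 335.3  75.3]
gear 49 med [576.   -2.3  30.5] lo [560.3 -17.1  27.1] hi [588.8  19.1  33.6]
((570.9146728515625, 4.738603591918945), 23.23781967163086)
top blue 104 med [427.9 287.1  68.1] lo [411.4 267.7  64.6] hi [478.7 304.9  72.6]
gear 210 med [565.2   8.9  29.8] lo [540.7 -15.   26.2] hi [584.8  30.9  33.8]
((563.534912109375, 9.264545440673828), 26.5920467376709)
```

View pics/side4c.png

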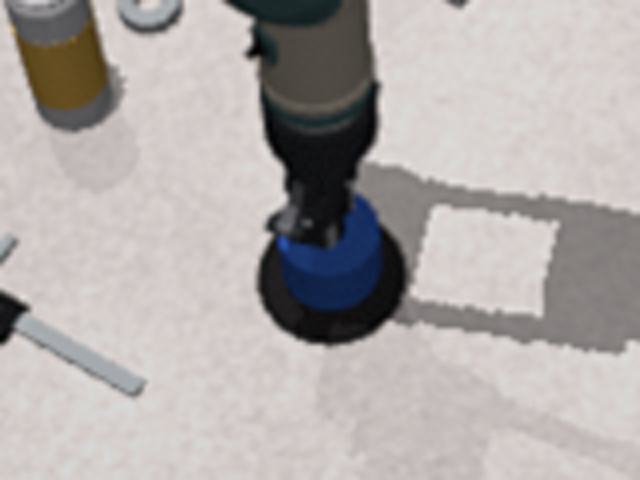

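The cover is above the mat at about (330,270) in the crop, centred. I'll lower it gently.

```bash
python3 -m jog '[[0,0,1,-2,0],[0,0,0,-2,0],[0,0,0,-1.5,0],[0,0,0,-1.5,0],[0,0,0,-1,0],[0,0,0,-1,0],[0,0,0,-1,0],[0,0,0,-0.5,0]]';python3 -m jog '[[0,0,0,-0.5,0],[0,0,0,-0.5,0],[0,0,0,-0.5,0],[0,0,0,0,0],[0,0,0,0,0]]'
```

```text
time_s: 7.85
eef_pos: [443.4, 301.4, 64.6]
tcp_rot: [[0.964, 0.265, -0.0], [0.265, -0.964, -0.0], [-0.0, 0.0, -1.0]]
ft_force: [0.5, 0.4, -2.1]
width: 0.256
time_s: 8.27
eef_pos: [443.6, 301.6, 63.8]
tcp_rot: [[0.964, 0.265, 0.001], [0.265, -0.964, 0.0], [0.001, -0.0, -1.0]]
ft_force: [-0.7, 0.0, 3.5]
width: 0.26
```

```bash
python3 -m jog '[[0.3,0,0,0,0],[0.35,0,0,0,0],[0.5,0,0,0,0],[0.7,0,0,0,0],[0.8,0,0,0,0],[0.8,0,0,3,0],[0.8,0,0,10,0],[0.8,0,0,20,0]]';python3 -m jog '[[0.8,0,0,30,0],[0.8,0,0,35,0],[1,0,0,35,0],[1,0,0,25,0],[1,0,-40,0,0],[1,0,-40,0,0],[1,0,-40,0,0],[1,0,-30,0,0]]'
python3 - <<'E'
from m import *
for n in('side','top','wrist'):
    d=grab(n);cv2.imwrite(f'pics/{n}5.png',d['img'][...,::-1])
    P=cloud(d);H=hsv(d);x,y,z=P[...,0],P[...,1],P[...,2];h,s,v=H[...,0],H[...,1],H[...,2]
    b=(h>105)&(h<130)&(s>150)&(np.hypot(x-443,y-302)<70)&(abs(z-55)<5)
    q=st(n+' blue',P[b])
    if len(q): print(cv2.minEnclosingCircle(q[:,:2].astype(np.float32)))
    q=st('knob',P[(abs(z-85)<4)&(np.hypot(x-443,y-302)<30)])
    q=st('mat',P[(v<60)&(z<9)&(np.hypot(x-443,y-302)<80)])
    if len(q): print(cv2.minEnclosingCircle(q[:,:2].astype(np.float32)))
    q=st('gear',P[(abs(z-30)<4)&(np.hypot(x-566,y-10)<45)&(s<90)])
    if len(q): print(cv2.minEnclosingCircle(q[:,:2].astype(np.float32)))
a=[cv2.imread(f'pics/{n}5.png') for n in('top','wrist')]
cv2.imwrite('pics/c5.png',cv2.resize(np.hstack(a),(800,300),interpolation=cv2.INTER_AREA))
E
```

```text
time_s: 8.93
eef_pos: [441.9, 300.6, 95.3]
tcp_rot: [[0.964, 0.265, -0.004], [0.264, -0.964, -0.002], [-0.005, 0.001, -1.0]]
ft_force: [0.8, 0.4, 0.1]
width: 0.797
time_s: 9.6
eef_pos: [442.9, 149.1, 222.5]
tcp_rot: [[0.964, 0.265, 0.001], [0.265, -0.964, -0.001], [0.001, 0.002, -1.0]]
ft_force: [0.1, -0.5, -0.5]
width: 0.997
side blue 323 med [436.3 308.7  55.6] lo [409.7 272.9  50.9] hi [474.4 334.3  59.4]
((441.92767333984375, 303.6897888183594), 35.418739318847656)
knob 43 med [443.4 300.6  85. ] lo [433.3 291.4  81.6] hi [454.3 310.5  88.7]
mat 347 med [420.5 325.6   3.7] lo [393.9 256.6  -2.1] hi [490.1 352.1   8.4]
((444.18914794921875, 304.27679443359375), 53.566314697265625)
gear 20 med [552.7   7.7  30.4] lo [538.5  -9.2  27.2] hi [585.6  20.4  33.2]
((563.8529052734375, 6.064213275909424), 25.99049949645996)
  return _methods._mean(a, axis=axis, dtype=dtype,
  ret = um.true_divide(
Traceback (most recent call last):
  File "m.py", line 4, in st
    P=P[np.isfinite(P).all(1)]; print(name,len(P),'med',np.round(np.median(P,0),1),'lo',np.round(np.percentile(P,2,0),1),'hi',np.round(np.percentile(P,98,0),1)); return P
                                                                                                 ~~~~~~~~~~~~~^^^^^^^
IndexError: index -1 is out of bounds for axis 0 with size 0
```

```bash
python3 -m jog '[[1,10,-40,0,0],[1,20,-40,0,0],[1,20,-40,0,0],[1,10,-20,0,0],[1,0,0,0,0],[1,0,0,0,0]]'
python3 - <<'E'
from m import *
d=grab('wrist')
P=cloud(d);H=hsv(d);x,y,z=P[...,0],P[...,1],P[...,2];h,s,v=H[...,0],H[...,1],H[...,2]
for nm,c,zz,r in(('gear',(565,9),30,40),):
    M=(abs(z-zz)<4)&(np.hypot(x-c[0],y-c[1])<r)
    q=P[M];print(nm,len(q))
    if len(q): print(np.median(q,0),cv2.minEnclosingCircle(q[:,:2].astype(np.float32)))
for nm,M in(('knob',(abs(z-85)<4)&(np.hypot(x-443,y-302)<30)),('pointer',(h>5)&(h<18)&(s>150)&(z>140)&(np.hypot(x-665,y-5)<40))):
    q=P[M];print(nm,len(q))
    if len(q):print(np.median(q,0),cv2.minEnclosingCircle(q[:,:2].astype(np.float32)))
cv2.imwrite('pics/wrist6.png',d['img'][...,::-1])
E
```

```text
time_s: 10.2
eef_pos: [501.3, 16.7, 221.6]
tcp_rot: [[0.965, 0.263, 0.0], [0.263, -0.965, 0.001], [0.0, -0.001, -1.0]]
ft_force: [-1.2, 1.0, 0.2]
width: 1.001
gear 1523
[564.42042606   8.39226805  30.3477025 ] ((563.738037109375, 8.447515487670898), 26.82831382751465)
knob 2
[444.25829005 288.99825313  81.85083576] ((444.25830078125, 288.99822998046875), 1.8459821939468384)
pointer 0
```

```bash
python3 -m jog '[[1,0,-38,0,-0.1165],[1,0,-38,0,-0.1165],[1,-6,-38,0,-0.1165],[1,-6,-38,0,-0.1165],[1,-6,-38,0,-0.1165],[1,-6,-38,0,-0.1165],[1,-6,-38,0,-0.1165],[1,0,-38,0,-0.1165]]'; python3 -m jog '[[1,0,-12,0,0],[1,0,0,0,0],[1,0,0,0,0]]'
python3 - <<'E'
from m import *
d=grab('wrist');cv2.imwrite('pics/wrist7.png',d['img'][...,::-1])
P=cloud(d);H=hsv(d);x,y,z=P[...,0],P[...,1],P[...,2];h,s,v=H[...,0],H[...,1],H[...,2]
g=(h>45)&(h<85)&(s>100)&(abs(z-24)<4)&(np.hypot(x-455,y+298)<80)
q=P[g];print(len(q),np.median(q,0),cv2.minAreaRect(q[:,:2].astype(np.float32)))
L=(abs(z-12)<6)&(np.hypot(x-512,y+345)<60)&~g
q=P[L];print(len(q));print(cv2.minEnclosingCircle(q[:,:2].astype(np.float32)))
E
```

```text
time_s: 10.92
eef_pos: [469.8, -286.4, 221.9]
tcp_rot: [[0.785, -0.619, -0.0], [-0.619, -0.785, 0.001], [-0.001, -0.001, -1.0]]
ft_force: [0.6, -0.4, 0.3]
width: 0.999
time_s: 11.17
eef_pos: [470.9, -297.5, 221.2]
tcp_rot: [[0.788, -0.616, -0.0], [-0.616, -0.788, 0.002], [-0.001, -0.001, -1.0]]
ft_force: [-0.6, 0.3, -0.3]
width: 1.0
935 [ 456.90604338 -301.86998557   24.15150699] ((455.43560791015625, -300.2590637207031), (13.626455307006836, 92.50084686279297), 52.67605972290039)
2372
((504.7440490722656, -335.21295166015625), 46.94623947143555)
```

View pics/wrist7.png

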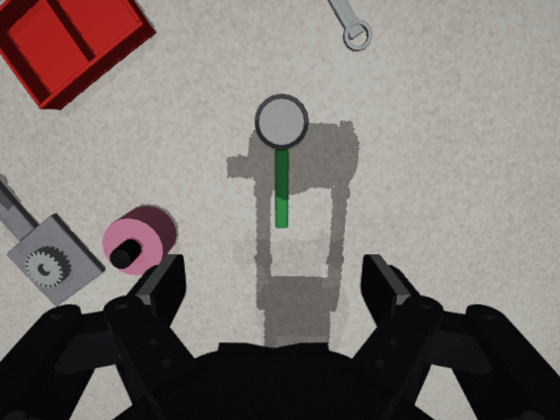

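Wrist view: the loupe lens is at (281,122) and the green handle runs straight down to (282,227), so it lines up with the tool. The gear is exposed and in place at (47,268). I'll descend partly closed.

```bash
python3 -m jog '[[0.45,-3.6,-11,0,0],[0.45,0,0,-30,0],[0.45,0,0,-35,0],[0.45,0,0,-35,0],[0.45,0,0,-30,0],[0.45,0,0,-20,0],[0.45,0,0,0,0],[0.45,0,0,0,0]]'
python3 - <<'E'
from m import *
d=grab('wrist');cv2.imwrite('pics/wrist8.png',d['img'][...,::-1])
P=cloud(d);H=hsv(d);x,y,z=P[...,0],P[...,1],P[...,2];h,s,v=H[...,0],H[...,1],H[...,2]
g=(h>45)&(h<85)&(s>100)&(abs(z-24)<4)
q=P[g];print(len(q),np.median(q,0),cv2.minAreaRect(q[:,:2].astype(np.float32)))
print(env.observe()['eef_pos'])
E
```

```text
time_s: 11.88
eef_pos: [466.8, -308.9, 71.0]
tcp_rot: [[0.789, -0.615, -0.002], [-0.615, -0.789, 0.001], [-0.002, -0.0, -1.0]]
ft_force: [1.0, -0.1, -0.4]
width: 0.453
2686 [ 460.82171684 -304.48809994   24.17385311] ((456.29132080078125, -300.8175354003906), (14.947854995727539, 93.34884643554688), 52.42362976074219)
[ 467.85867569 -309.91755912   72.28654216]
```

View pics/wrist8.png

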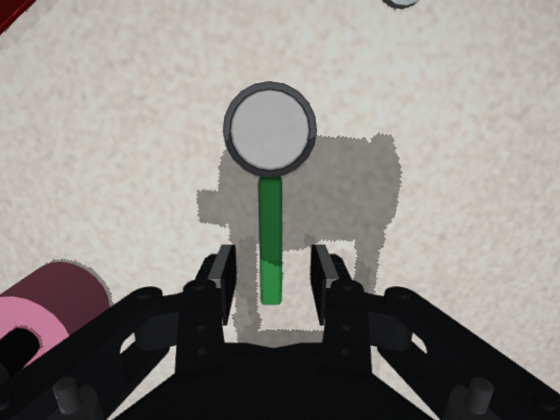

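The handle (x≈270) is centred between the fingers (235 and 312). Descending, then closing.

```bash
python3 -m jog '[[0.45,1,-1,-20,0],[0.45,0,0,-20,0],[0.45,0,0,-12,0],[0.45,0,0,-7,0],[0.45,0,0,-4,0],[0.45,0,0,-2,0],[0.45,0,0,0,0],[0.45,0,0,0,0]]' 70 ; python3 -m jog '[[0.3,0,0,0,0],[0.2,0,0,0,0],[0,0,0,0,0],[0,0,0,0,0],[0,0,0,0,0],[0,0,0,0,0],[0,0,0,0,0]]' 80
```

```text
time_s: 12.6
eef_pos: [468.8, -311.6, 7.3]
tcp_rot: [[0.788, -0.616, 0.001], [-0.616, -0.788, -0.001], [0.002, 0.0, -1.0]]
ft_force: [0.1, 0.0, 0.3]
width: 0.448
time_s: 13.18
eef_pos: [468.7, -311.3, 7.3]
tcp_rot: [[0.787, -0.617, 0.001], [-0.617, -0.787, -0.001], [0.002, -0.0, -1.0]]
ft_force: [-0.1, 1.6, 6.1]
width: 0.164
```

```bash
python3 -m jog '[[0,0,0,2,0],[0,0,0,4,0],[0,0,0,10,0],[0,0,0,20,0],[0,0,0,30,0],[0,0,0,35,0],[0,0,0,35,0],[0,0,0,30,0]]'; python3 -m jog '[[0,0,4,20,0],[0,1,10,9,0],[0,2,20,0,0],[0,4,25,0,0],[0,4,25,0,0],[0,4,25,0,0],[0,4,25,0,0],[0,4,25,0,0]]'; python3 -m jog '[[0,4,25,0,0],[0,4,25,0,0],[0,4,25,0,0],[0,4,25,0,0],[0,4,25,0,0],[0,3,25,0,0],[0,2,20,0,0],[0,2,15,0,0]]'; python3 -m jog '[[0,1,8,0,0],[0,0,3,0,0],[0,0,0,0,0],[0,0,0,0,0],[0,0,0,0,0],[0,0,0,0,0]]'
cat > l.py <<'E'
from m import *
import sys
k=sys.argv[1]
for n in('top','side','wrist'):
    d=grab(n);cv2.imwrite(f'pics/{n}{k}.png',d['img'][...,::-1])
    P=cloud(d);H=hsv(d);x,y,z=P[...,0],P[...,1],P[...,2];h,s,v=H[...,0],H[...,1],H[...,2]
    e=env.observe()['eef_pos'];R=env.observe()['tcp_rot'];print(n,e.round(1),(R[:,2]).round(3))
    xl=R[:,0]; rel=P-e
    a=rel@xl; c=rel@R[:,1]
    M=(a>20)&(a<110)&(abs(c)<45)&(abs(rel[...,2]-4)<12)
    q=P[M];print(' ring+handle',len(q))
    if len(q)>10:
        A=a[M];C=c[M];Z=rel[...,2][M]
        r=A>42
        print(' a-range',np.percentile(A[r],[1,99]).round(1),'c-range',np.percentile(C[r],[1,99]).round(1),cv2.minEnclosingCircle(q[r][:,:2].astype(np.float32)), 'z',np.median(q[r][:,2]).round(1))
        # plane tilt
        co=np.linalg.lstsq(np.c_[q[r][:,:2]-q[r][:,:2].mean(0),np.ones(r.sum())],q[r][:,2],rcond=None)[0];print(' tilt deg',np.degrees(co[:2]).round(2))
    g=(h>45)&(h<85)&(s>100)&(rel[...,2]>5)&(abs(c)<40)
    q=P[g]
    if len(q)>20:print(' green',len(q),np.median(q,0).round(1))
    o=(h>5)&(h<18)&(s>150)&(z>140)&(np.hypot(x-665,y-5)<40)
    q=P[o]
    if len(q)>10:print(' pointer',len(q),np.median(q,0).round(1),'xmin',np.percentile(q[:,0],2).round(1))
E
python3 l.py 9
```

```text
time_s: 13.85
eef_pos: [468.1, -311.2, 175.3]
tcp_rot: [[0.787, -0.616, 0.001], [-0.616, -0.787, -0.001], [0.002, 0.0, -1.0]]
ft_force: [1.1, -0.2, -1.5]
width: 0.167
time_s: 14.52
eef_pos: [490.1, -149.9, 200.5]
tcp_rot: [[0.787, -0.617, -0.002], [-0.617, -0.787, 0.001], [-0.002, 0.0, -1.0]]
ft_force: [0.7, -0.7, -0.9]
width: 0.162
time_s: 15.18
eef_pos: [516.7, 35.4, 200.5]
tcp_rot: [[0.788, -0.615, -0.003], [-0.615, -0.788, 0.001], [-0.003, 0.001, -1.0]]
ft_force: [-0.2, -1.2, -1.5]
width: 0.165
time_s: 15.68
eef_pos: [519.0, 43.1, 201.3]
tcp_rot: [[0.787, -0.617, -0.0], [-0.617, -0.787, -0.0], [-0.0, 0.0, -1.0]]
ft_force: [-0.8, -0.5, -2.5]
width: 0.161
top [519.1  43.1 201.3] [-0. -0. -1.]
 ring+handle 18
 a-range [45.4 77.2] c-range [-0.4 23.9] ((560.0440673828125, -3.9727678298950195), 20.509004592895508) z 204.1
 tilt deg [  37.27 3041.45]
 green 71 [478.6  71.1 217.6]
 pointer 60 [665.5   2.7 169.5] xmin 654.0
side [519.1  43.2 201.3] [-0. -0. -1.]
 ring+handle 32
 a-range [43.2 74.7] c-range [-19.4  20.8] ((565.8680419921875, 6.249600410461426), 24.42634391784668) z 203.9
 tilt deg [-3.03 13.42]
 green 122 [500.1  60.3 218.3]
 pointer 34 [669.2   5.6 169.5] xmin 653.9
wrist [519.1  43.3 201.4] [-0. -0. -1.]
 ring+handle 14985
 a-range [42.6 89. ] c-range [-26.6  30.6] ((565.473876953125, 4.121725559234619), 31.090715408325195) z 204.1
 tilt deg [ 1.52 -1.34]
 green 4338 [518.4  41.3 218.2]
 pointer 287 [654.6   6.6 169.2] xmin 652.5
```

View pics/wrist9.png

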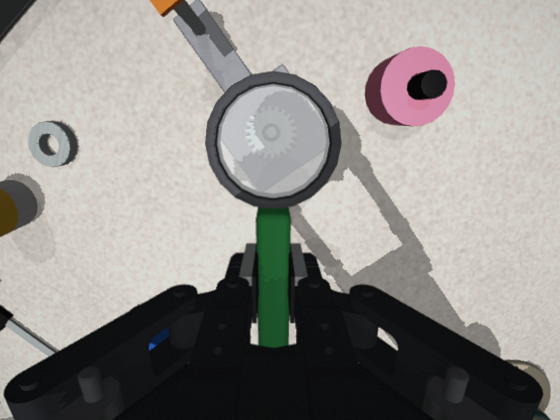

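The loupe is held over the gear: ring centre at (273,138), with the gear visible through the lens at (271,132). I'll measure the ring and handle tilt by colour.

```bash
cat > r.py <<'E'
from m import *
import sys
def run(d):
    P=cloud(d);H=hsv(d);h,s,v=H[...,0],H[...,1],H[...,2]
    e=env.observe();R=e['tcp_rot'];e=e['eef_pos'];print(e.round(1))
    rel=P-e;a=rel@R[:,0];c=rel@R[:,1];dz=rel[...,2]
    ring=(v<95)&(s<120)&(a>28)&(a<100)&(abs(c)<40)&(abs(dz-7)<6)
    q=P[ring];A=a[ring];C=c[ring];Z=dz[ring]
    print('ring',len(q),'dz med',np.median(Z).round(2))
    (ctr,rad)=cv2.minEnclosingCircle(np.c_[A,C].astype(np.float32));print(' encl a,c',np.round(ctr,1),rad, 'world',cv2.minEnclosingCircle(q[:,:2].astype(np.float32))[0])
    t=(Z>np.median(Z)-2)
    print(' tilt along,across',np.degrees(np.linalg.lstsq(np.c_[A[t],C[t],np.ones(t.sum())],Z[t],rcond=None)[0][:2]).round(2))
    g=(h>45)&(h<85)&(s>100)&(dz>12)&(abs(c)<8)&(abs(a)<45)
    print('green',g.sum(),'a',np.percentile(a[g],[1,99]).round(1),'c',np.percentile(c[g],[1,99]).round(1),'dz',np.median(dz[g]).round(2),'tilt along',np.degrees(np.polyfit(a[g],dz[g],1)[0]).round(2))
    gl=(np.hypot(a-ctr[0],c-ctr[1])<22)&(abs(dz)<15);A,C,Z=a[gl],c[gl],dz[gl]
    if len(A): print('glass',len(A),np.median(Z),np.degrees(np.linalg.lstsq(np.c_[A,C,np.ones(len(A))],Z,rcond=None)[0][:2]).round(2))
if __name__=='__main__': run(grab('wrist') if len(sys.argv)>1 else load('wrist'))
E
python3 r.py
```

```text
[519.1  43.3 201.4]
ring 4543 dz med 6.62
 encl a,c [58.9  1.8] 31.768003463745117 world (564.30126953125, 5.536332130432129)
 tilt along,across [-0.06  0.1 ]
green 3849 a [-40.4  30.1] c [-5.3  7.9] dz 16.91 tilt along 0.27
glass 7149 2.42041324113697 [-0.19  0.09]
```

```bash
python3 -m jog '[[0,-0.5,1,-3,0],[0,-0.5,1,-6,0],[0,-0.5,0.8,-7,0],[0,0,0,-7,0],[0,0,0,-6,0],[0,0,0,-3,0],[0,0,0,-1.5,0],[0,0,0,-0.5,0]]'; python3 -m jog '[[0,0,0,0,0],[0,0,0,0,0],[0,0,0,0,0],[0,0,0,0,0],[0,0,0,0,0],[0,0,0,0,0],[0,0,0,0,0],[0,0,0,0,0]]'; python3 r.py g; python3 l.py 10; python3 - <<'E'
import cv2
a=cv2.imread('pics/side10.png')[130:290,190:400];b=cv2.imread('pics/wrist10.png')
cv2.imwrite('pics/c10.png',__import__('numpy').hstack([cv2.resize(a,(400,300),interpolation=cv2.INTER_CUBIC),cv2.resize(b,(400,300))]))
E
```

```text
time_s: 16.5
eef_pos: [517.5, 46.7, 166.9]
tcp_rot: [[0.787, -0.616, -0.001], [-0.616, -0.787, -0.0], [-0.001, 0.001, -1.0]]
ft_force: [0.6, 0.1, -0.4]
width: 0.163
time_s: 17.17
eef_pos: [517.6, 46.7, 167.4]
tcp_rot: [[0.787, -0.616, 0.0], [-0.616, -0.787, -0.0], [0.0, 0.0, -1.0]]
ft_force: [-0.9, -0.4, -2.6]
width: 0.163
[517.6  46.7 167.3]
ring 4539 dz med 6.7
 encl a,c [58.8  2. ] 31.65152359008789 world (562.7317504882812, 8.878423690795898)
 tilt along,across [-0.04  0.11]
green 3880 a [-40.3  30.1] c [-5.4  7.9] dz 16.95 tilt along 0.23
glass 7155 2.495449480094578 [-0.23  0.18]
top [517.6  46.7 167.3] [-0. -0. -1.]
 ring+handle 19
 a-range [45.1 86.1] c-range [-8.  20.5] ((565.5530395507812, 1.352555751800537), 25.29058265686035) z 170.5
 tilt deg [ 7.42 29.84]
 green 68 [477.4  75.  183.8]
 pointer 60 [665.2   2.7 169.6] xmin 653.8
side [517.6  46.7 167.3] [-0. -0. -1.]
 ring+handle 27
 a-range [42.7 75.6] c-range [-19.5  20.4] ((564.3485107421875, 8.27839183807373), 24.924177169799805) z 170.1
 tilt deg [-7.29 13.99]
 green 122 [495.1  65.  184.7]
 pointer 34 [666.8   6.8 170.5] xmin 652.8
wrist [517.6  46.7 167.3] [-0. -0. -1.]
 ring+handle 14962
 a-range [42.6 89. ] c-range [-26.7  30.5] ((563.8375244140625, 8.18829345703125), 31.068201065063477) z 170.1
 tilt deg [ 1.49 -1.4 ]
 green 4343 [516.9  44.8 184.2]
```

View pics/c10.png

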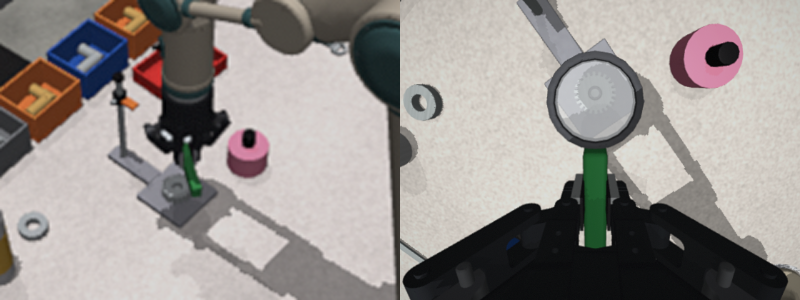

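The side crop and wrist view show the lens level and centred over the gear, beside the pointer and clear of everything. The numbers agree to within about 1 mm, so I'm handing the job in.

```bash
python3 -c "
from plant import env
print(env.close_job())"
```

```text
the job is handed in; nothing more can be done
None
```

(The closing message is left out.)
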